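Hold the film gauge over the coated glass

ROBOT

A 6-joint arm with a two-finger parallel gripper is mounted at the origin on the work surface. World frame = base frame: x ahead of the robot, y to its left, z up, the work surface at z = 0. Lengths are in m, angles in rad, forces in N, time in s.
With the tool pointing down it reaches from about 0.25 to 0.775 m from the base axis. Payload 4 kg.
Tool frame: the origin (TCP) lies at the very end of the fingers, on their centre line; the grasp point (between the pads) lies 19 mm behind it; y points along the fingers, x is the direction in which the jaws open and shut, and the axes are right-handed (so a half turn about y gives the same grasp; the last joint's range is limited). The gripper opens to 94 mm and grips with 3 to 60 N. Pads are 16 mm wide; open, the fingers measure 119 mm over their backs; the gripper's body (75 mm by 177 mm) begins 78 mm behind the grasp point.
Start: joints at [-1.309, 0.087, 1.371, -0, 1.684, -0.103], TCP at [0.196, -0.514, 0.206] pointing down, gripper open.
Joint ranges: [-3.1, 3.1], [-0.76, 2.03], [0.27, 2.55], [-1.08, 4.22], [0.17, 2.65], [-2.57, 2.57]. Speed limits (rad/s): [2.79, 2.79, 3.14, 3.14, 3.14, 3.14].

INTERFACE

Orientations are given as [roll, pitch, yaw] about the fixed x, y, z axes, in that order (R = Rz(yaw) Ry(pitch) Rx(roll)).
In Python, from bench import robot, snapshot, workorder gives the robot as it stands.
- The arm moves only by the tool play_rows, never from a script. Its argument "steps" is a list of rows, each an object of numbers: "x", "y", "z": the shift along the world's x, y, z in m; "rx", "ry", "rz": the turn, a rotation vector about the world's x, y, z in rad; "hand": the finger opening in m, from 0 to 0.094. A call has 1 to 8 rows; each row shifts and turns the commanded pose from where the row before left it; what a row does not reach is not made up. A row lasts 1/8 s, in which the tool goes at most 62.5 mm and 10.7 degrees, less where a joint would pass 70% of its speed; a pose out of reach is approached as far as the arm can. A call is refused whole if a number of a shift passes 0.0625 or a number of a turn 0.188, either way. A call with a gripper value outside its range is refused whole. The fingers move at their own pace and stop on an object; the grip force is fixed at half the most. Time passes only in rows, so rows that do not move let the fingers close. It gives the time, the measured TCP pose, the force and the opening at its end, in the units of the state.
- robot.get_obs(): the state, without advancing time (a new reading comes with each control period).
- snapshot(name): name is "side" or "top" or "wrist"; returns a dict with "color" (384x512x3 uint8, red, green, blue), "range_z" (384x512 float32, m along the optical axis (not along the pixel's ray), 0 where there is no reading), "fov_y" (degrees; the focal length in pixels is half the picture's height over the tangent of half this angle, whatever the lens; pixels are square), "cx", "cy" (the principal point, pixels), "k1" (the pictures are not rectified: a ray, as slopes to the right and down, at radius r is drawn at 1 + k1 r^2 times it, then the intrinsics apply), "T" (4x4, takes a point from camera to world coordinates). Camera axes: x right, y down, z forward; pixel columns grow to the right and rows downward; lengths in m; the calibration is good to about 2 mm. A picture is of the moment at which its call begins.
- workorder.close_job(): hands the job in, once; it reports no verdict.
The state is a dict: "time": time; "joint_positions": joint angles; "qvel": joint speeds; "joint_torque": joint torques, N m; "tool_pos": TCP position; "ee_rot": TCP orientation; "wrist_force": force on the tool from outside, world axes, zero at the start; "wrist_torque": the same for the moment, N m; "width": finger opening in m.
Only numpy, scipy, OpenCV 4.12 (cv2) and the standard library are available. Lean on these libraries where they do the work, as an engineer would, in place of code of your own. Each camera call takes 0.05 s, during which the arm holds its last target.

TASK

On the control box press the large round key all the way and let it up, then the long bar key likewise, one at a time, leaving the small square key alone. Then take the measuring head by its grip, lift it over the guard screen and hold it inside the open chamber, upright and centred about a centimetre above the coated glass plate, its long side along the plate's long side, without touching the plate or bumping the screen or chamber. Finish while still holding it there, still, for the reading; disturb nothing else on the bench.

Things in the scene. Friction and masses are not known exactly. Their poses are not given: they have to be found in the camera images.
- keypad_mid (a point): Centre of the top face, 40 mm above the bench, of a flat grey control box 210 x 100 x 40 mm fixed to the bench. Its x axis runs along the 210 mm side, where three off-white keys stand in a row 58 mm apart (order varies); y is across. All key tops are 58.5 mm above the bench when up.
- key_round_top (a point): Centre of the top of the large round key, 34 mm across.
- key_round (a joint): Travel of the large round key. Sprung straight down: 0 = up, 0.006 m = fully down; 1 N starts it moving and 5 N puts it fully down; it counts as pressed beyond 0.004 m and springs back when let go.
- key_bar_top (a point): Centre of the top of the long bar key, 16 mm along the row by 46 mm across the box.
- key_bar (a joint): Travel of the long bar key. Sprung straight down: 0 = up, 0.006 m = fully down; 1 N starts it moving and 5 N puts it fully down; it counts as pressed beyond 0.004 m and springs back when let go.
- key_small_top (a point): Centre of the top of the small square key, 16 x 16 mm, which is to be left alone.
- key_small (a joint): Travel of the small square key, sprung like the others; to be left up.
- head_grip (a point): Centre of the grip of the loose measuring head (0.2 to 0.4 kg), 75 mm above its underside, on its vertical axis; z up, x along its long side. The head is 100 mm tall: a white foot 60 (x) x 40 (y) mm, 38 mm high, a 44 x 34 mm collar up to 46 mm, then a grey grip 36 (x) x 28 (y) mm from 46 to 100 mm above the underside. Grasp across the 28 mm. At the start it stands upright and free on a fixed black dock plate 90 x 70 x 10 mm.
- head_nose (a point): Centre of the flat underside (the optics) of the measuring head, same axes as the grip.
- dock: Fixed black plate 90 x 70 x 10 mm on the bench under the head at the start; origin at the centre of its underside.
- screen_top (a point): Middle of the top edge, 100 mm above the bench, of an upright fixed aluminium guard screen standing between head and chamber: 240 mm long (its x), 6 mm thick (its y) with a 30 mm wide foot and 18 mm thick end posts.
- screen: The same guard screen; origin at the centre of its underside.
- chamber_rim (a point): Centre of the open mouth of the chamber, 75 mm above the bench: a fixed upright round steel pot, 170 mm outside, wall 6 mm, inner floor 12 mm above the bench; a side port stands out 28 mm along its x axis, 36 mm up.
- chamber: The same chamber; origin at the centre of its underside.
- glass_top (a point): Centre of the upper face, 54 mm above the bench, of the coated glass plate 60 (x) x 40 (y) x 4 mm, silvery, fixed on a round black stage 90 mm across inside the chamber, not always at the chamber's centre; x along its long side, z up.
- sample: The stage and glass plate as one fixed part; origin at the stage's foot on the chamber floor, 42 mm below the glass's upper face.
- head: The measuring head; origin at the centre of its underside, axes as head_grip.
- jar: Bystander: loose closed jar, 56 mm across, 75 mm tall; origin under its centre.
- driver: Bystander: loose screwdriver lying flat on the bench, 150 mm long, handle to its -x; origin under its middle.
- gasket: Bystander: loose copper ring, 60 mm across, 8 mm high; origin under its centre.
- goggles: Bystander: loose safety goggles, about 34 x 148 x 68 mm; origin under their centre.
There are look-alikes about, which are no part of the job. Of the things that look like the dock, the middle-sized one is meant. What is shaped like the screen but yellow is not meant.

How it is judged:
By the outcome, as a careful person would: the job done as asked, in the order asked, and still so for the second after the job is handed in, while the arm keeps its last pose, push and grip.
It also fails if it takes over 53 s, if anything falls off the work surface, if the arm or the gripper's body presses on something with over 40 N, if the wrist force passes 120 N, or if a joint passes its speed limit or range.

## Working session

There is one attempt and no reset: what is moved stays moved. The work goes in short steps, Python scripts to look and compute and a tool call to move; the robot and the scene stay as the last step left them, time stands still between calls to the robot, and variables do not carry over. Pictures are saved under pics/ and viewed, and the job is handed in when it is done.

Besides the shell and the picture viewer there is one more tool, called after ">>>" by a JSON object that holds its "method" and its "body", one argument or row to a line. play_rows: Moves the arm, as the interface text tells. Its arguments: {"type":"object","properties":{"steps":{"type":"array"}},"required":["steps"]}

```bash
ls; mkdir -p pics
cat > h.py <<'E'
import numpy as np, cv2
from bench import robot, snapshot, workorder
def save(s,name): cv2.imwrite('pics/'+name+'.png', s['color'][:,:,::-1])
def rays(s,uv):
    uv=np.atleast_2d(np.asarray(uv,float)); h=s['color'].shape[0]
    f=h/2/np.tan(np.radians(s['fov_y'])/2)
    d=(uv-[s['cx'],s['cy']])/f; u=d.copy()
    for _ in range(30): u=d/(1+s['k1']*(u**2).sum(1,keepdims=True))
    return np.c_[u,np.ones(len(u))]
def onplane(s,uv,z):
    T=s['T']; r=rays(s,uv)@T[:3,:3].T; o=T[:3,3]
    return o+r*((z-o[2])/r[:,2])[:,None]
def cloud(s):
    h,w=s['range_z'].shape; v,u=np.mgrid[:h,:w]
    r=rays(s,np.c_[u.ravel(),v.ravel()])*s['range_z'].reshape(-1,1)
    P=r@s['T'][:3,:3].T+s['T'][:3,3]; P[s['range_z'].ravel()==0]=np.nan
    return P.reshape(h,w,3)
E
python3 - <<'E'
from h import *
import pickle
o=robot.get_obs(); print(o)
D={}
for n in ['side','top','wrist']:
    s=snapshot(n); save(s,n+'0'); D[n]=s; print(n,s['fov_y'],s['cx'],s['cy'],s['k1'],s['T'].round(3).tolist())
pickle.dump(D,open('d0.pkl','wb'))
E
```

```text
pics
{'time': 0.0, 'joint_positions': array([-1.30910614e+00,  8.79596950e-02,  1.37220714e+00,  3.28541265e-05,
        1.68359743e+00, -1.03096016e-01]), 'qvel': array([ 0.00059366, -0.00140216, -0.00077276,  0.00127345,  0.00035513,
       -0.00098015]), 'joint_torque': array([ 9.42719703e-05, -3.40187573e+01, -3.02423179e+01,  7.19499565e-02,
        3.29493103e-02, -1.71456277e-04]), 'tool_pos': array([ 0.19608237, -0.51329012,  0.20432551]), 'ee_rot': array([-1.57054036,  0.00215672, -1.20600618]), 'wrist_force': array([0.18284853, 0.05542738, 0.60457654]), 'wrist_torque': array([-0.02320848, -0.04603638, -0.02678738]), 'width': 0.0937283094020671}
side 49.48553372522208 254.25855979379247 185.12644336455483 -0.1287638911477487 [[0.976, -0.169, 0.137, 0.375], [-0.217, -0.713, 0.667, -0.772], [-0.015, -0.681, -0.732, 1.049], [0.0, 0.0, 0.0, 1.0]]
top 50.16660290016584 256.7695488882132 189.53007171086 0.01833669577151257 [[-0.007, -0.998, 0.067, 0.48], [-1.0, 0.007, 0.0, 0.101], [-0.001, -0.067, -0.998, 1.097], [0.0, 0.0, 0.0, 1.0]]
wrist 60.959602503692594 253.3598119620462 191.38907959527543 0.029194369568900952 [[0.357, -0.9, -0.249, 0.27], [-0.934, -0.345, -0.093, -0.486], [-0.002, 0.265, -0.964, 0.384], [0.0, 0.0, 0.0, 1.0]]
```

View pics/side0.png

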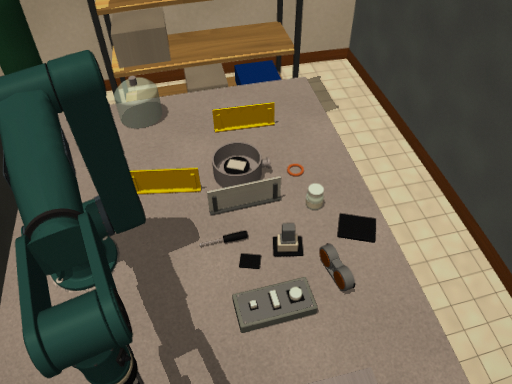

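View pics/top0.png

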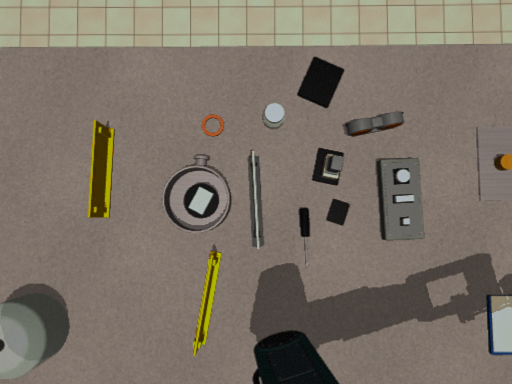

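View pics/wrist0.png

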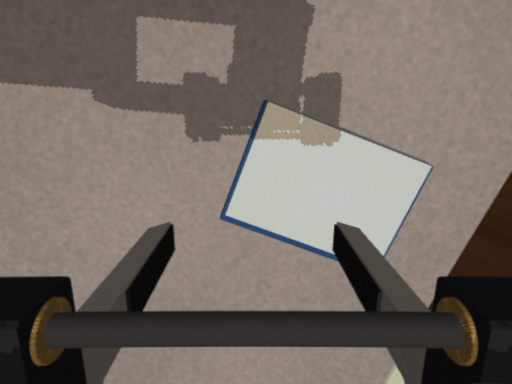

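The side and top views show the keypad (top px ~(402,199)), with round key (403,176), bar (404,199) and small (405,221). The head is at (333,165), the grey screen at (256,200), the chamber at (197,198) and the glass at (202,200). Next I'll measure them.

```bash
cat > m.py <<'E'
from h import *
import pickle
D=pickle.load(open('d0.pkl','rb'))
s=D['top']; t=D['side']
im=cv2.resize(s['color'],None,fx=1,fy=1)
def crop(s,x0,x1,y0,y1,k,name):
    c=cv2.resize(s['color'][y0:y1,x0:x1],None,fx=k,fy=k,interpolation=cv2.INTER_CUBIC); cv2.imwrite('pics/'+name+'.png',c[:,:,::-1])
crop(s,300,440,140,250,5,'topA'); crop(s,150,270,140,250,5,'topB'); crop(t,200,330,130,340,2.8,'sideA') if 0 else None
P=cloud(s); C=s['color'].astype(int)
def blobs(mask,name,z,amin=15):
    n,l,st,c=cv2.connectedComponentsWithStats(mask.astype(np.uint8))
    for i in range(1,n):
        if st[i,4]>=amin:
            cnt=cv2.findContours((l==i).astype(np.uint8),cv2.RETR_EXTERNAL,cv2.CHAIN_APPROX_NONE)[0][0]
            w=onplane(s,cnt[:,0,:],z)[:,:2]
            r=cv2.minAreaRect(w.astype(np.float32)*1000)
            print(name,i,st[i].tolist(),c[i].round(1),'ctr',onplane(s,c[i],z)[0].round(4),'rect',np.round(r[0],1),np.round(r[1],1),round(r[2],1),'z',np.nanmedian(P[l==i][:,2]).round(4))
Z=P[:,:,2]
roi=np.zeros(Z.shape,bool); roi[150:245,375:430]=1
blobs(roi&(Z>0.05),'keys',0.0585)
blobs(roi&(Z>0.03)&(Z<0.05),'box',0.04)
roi[:]=0; roi[140:195,305:355]=1
blobs(roi&(Z>0.095),'headtop',0.110)
blobs(roi&(Z>0.04)&(Z<.06),'foot',0.048)
roi[:]=0; roi[140:260,240:275]=1
blobs(roi&(Z>0.085),'screen',0.1)
roi[:]=0; roi[150:240,155:240]=1
blobs(roi&(C.min(2)>150)&(Z>.045)&(Z<.065),'glass',0.054)
blobs(roi&(Z>.065),'rim',0.075)
E
python3 m.py
```

```text
keys 1 [396, 169, 14, 13, 142] [402.8 175.3] ctr [ 0.5839 -0.2693  0.0585] rect [ 584.7 -268.6] [32.9 30.6] 89.6 z 0.0574
keys 2 [396, 195, 19, 7, 116] [404.6 198.1] ctr [ 0.5261 -0.272   0.0585] rect [ 526.3 -272.8] [45.3 15.2] 89.6 z 0.0582
keys 3 [403, 218, 7, 7, 45] [406.  220.8] ctr [ 0.4689 -0.2737  0.0585] rect [ 468.3 -273.7] [15.3 15.1] 89.6 z 0.0572
box 1 [379, 158, 46, 82, 2922] [401.  199.3] ctr [ 0.5238 -0.2694  0.04  ] rect [ 526.2 -269.4] [208.4 103.8] 2.1 z 0.0401
headtop 1 [329, 155, 15, 17, 186] [336.  162.7] ctr [ 0.6106 -0.0907  0.11  ] rect [610.5 -90.6] [29.6 37.4] 78.6 z 0.109
foot 1 [322, 154, 17, 25, 162] [328.6 168.8] ctr [ 0.6033 -0.0837  0.048 ] rect [611.  -91.2] [40.1 60.6] 78.8 z 0.0483
screen 1 [252, 151, 7, 98, 238] [255.  199.9] ctr [0.5225 0.106  0.1   ] rect [524.4 106.1] [236.5   5.9] 2.6 z 0.099
glass 1 [189, 188, 23, 26, 337] [200.3 200.4] ctr [0.5243 0.2452 0.054 ] rect [524.5 245.2] [37.8 57.9] 61.9 z 0.0538
rim 1 [162, 165, 68, 68, 550] [193.8 198.7] ctr [0.5276 0.2586 0.075 ] rect [528.  254.9] [166.7 166.7] 45.0 z 0.0741
```

View pics/topA.png

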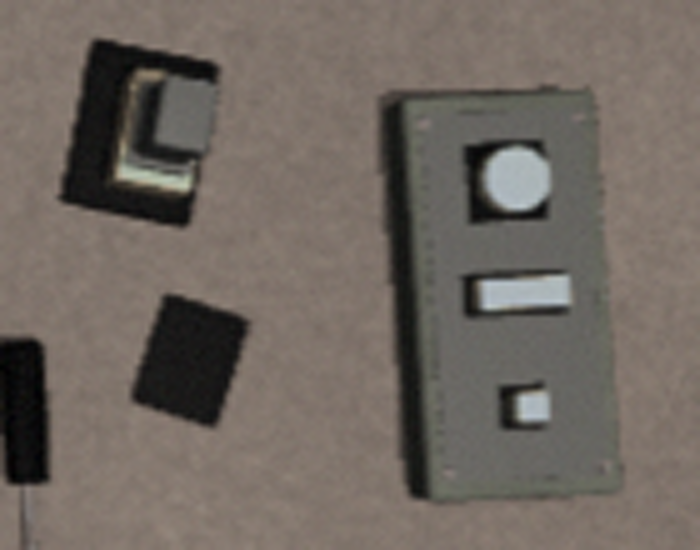

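View pics/topB.png

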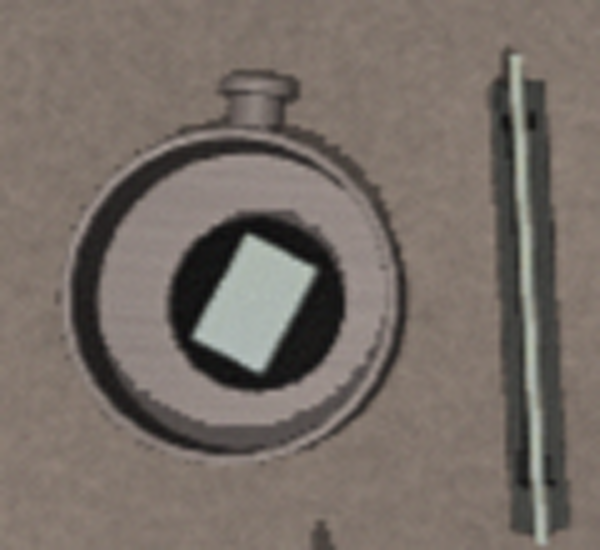

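```bash
cat >> m.py <<'E'
print('--side')
s=t; P=cloud(s); Z=P[:,:,2]; C=s['color'].astype(int)
roi=np.zeros(Z.shape,bool); roi[275:335,225:325]=1
blobs(roi&(Z>0.052),'keys',0.0585,10)
roi[:]=0; roi[215:262,265:310]=1
blobs(roi&(Z>0.104),'headtop',0.110)
roi[:]=0; roi[135:195,205:275]=1
blobs(roi&(C.min(2)>130)&(Z>.045)&(Z<.065),'glass',0.054,10)
blobs(roi&(Z>.068)&(Z<.08),'rim',0.075,10)
roi[:]=0; roi[170:220,200:290]=1
blobs(roi&(Z>0.09),'screen',0.1)
E
python3 m.py | sed -n '/--side/,$p'
```

```text
--side
keys 1 [289, 287, 13, 12, 120] [294.9 292.5] ctr [ 0.581  -0.2718  0.0585] rect [ 581.4 -271.6] [32.6 31.7] 74.5 z 0.058
keys 2 [270, 290, 9, 17, 97] [274.4 297.7] ctr [ 0.5248 -0.2741  0.0585] rect [ 525.2 -274.6] [16.7 46.5] 2.8 z 0.0578
keys 3 [250, 300, 7, 7, 38] [253.  302.7] ctr [ 0.4672 -0.2755  0.0585] rect [ 467.  -276.2] [17.2 15.6] 77.3 z 0.0584
headtop 1 [282, 223, 14, 10, 101] [288.6 227.5] ctr [ 0.6096 -0.0977  0.11  ] rect [609.5 -97.8] [28.5 34.8] 83.8 z 0.1088
glass 1 [227, 160, 19, 10, 121] [235.9 164.2] ctr [0.5216 0.2444 0.054 ] rect [521.9 244.4] [36.3 56.8] 62.7 z 0.0528
rim 1 [212, 142, 50, 36, 283] [236.4 159.6] ctr [0.5242 0.2444 0.075 ] rect [524.8 248.7] [172.5 167.5] 76.8 z 0.0729
rim 2 [222, 183, 53, 12, 128] [249.3 189.1] ctr [0.5385 0.102  0.075 ] rect [536.1 102.4] [170.5  15.1] 1.5 z 0.0747
screen 1 [207, 177, 74, 18, 237] [243.4 185.4] ctr [0.5198 0.0991 0.1   ] rect [522.   96.8] [236.4  18. ] 2.7 z 0.0965
```

>>> {"method": "play_rows", "body": {
  "steps": [
    {"x":0.03,"y":0.02,"rz":0.18,"hand":0},
    {"x":0.03,"y":0.02,"rz":0.18,"hand":0},
    {"x":0.03,"y":0.02,"rz":0.18,"hand":0},
    {"x":0.03,"y":0.02,"rz":0.18,"hand":0},
    {"x":0.03,"y":0.02,"rz":0.18,"hand":0},
    {"x":0.03,"y":0.02,"rz":0.18,"hand":0},
    {"x":0.03,"y":0.02,"rz":0.18,"hand":0},
    {"x":0.03,"y":0.02,"rz":0.18,"hand":0}
  ]
}}

```text
schema error: expected keys x, y, z, rx, ry, rz, hand
```

Both views agree within 2–3 mm and the sizes match: keys 33, 16x46 and 15 mm, glass 58x38, rim 167–172. Now I'll move with every key in each row.

>>> {"method": "play_rows", "body": {
  "steps": [
    {"x":0.025,"y":0.015,"z":0,"rx":0,"ry":0,"rz":0.18,"hand":0},
    {"x":0.025,"y":0.015,"z":0,"rx":0,"ry":0,"rz":0.18,"hand":0},
    {"x":0.025,"y":0.015,"z":0,"rx":0,"ry":0,"rz":0.18,"hand":0},
    {"x":0.025,"y":0.015,"z":0,"rx":0,"ry":0,"rz":0.18,"hand":0},
    {"x":0.025,"y":0.015,"z":0,"rx":0,"ry":0,"rz":0.18,"hand":0},
    {"x":0.025,"y":0.015,"z":0,"rx":0,"ry":0,"rz":0.18,"hand":0},
    {"x":0.025,"y":0.015,"z":0,"rx":0,"ry":0,"rz":0.18,"hand":0},
    {"x":0.025,"y":0.015,"z":0,"rx":0,"ry":0,"rz":0.18,"hand":0}
  ]
}}

```text
time: 1.15
tool_pos: [0.3969, -0.3931, 0.205]
ee_rot: [-1.57, 0.0, 0.24]
wrist_force: [0.3, 0.2, -0.3]
width: 0.0173
```

>>> {"method": "play_rows", "body": {
  "steps": [
    {"x":0.023,"y":0.015,"z":0,"rx":0,"ry":0,"rz":0.18,"hand":0},
    {"x":0.023,"y":0.015,"z":0,"rx":0,"ry":0,"rz":0.18,"hand":0},
    {"x":0.023,"y":0.015,"z":0,"rx":0,"ry":0,"rz":0.18,"hand":0},
    {"x":0.023,"y":0.015,"z":0,"rx":0,"ry":0,"rz":0.18,"hand":0},
    {"x":0.023,"y":0.015,"z":0,"rx":0,"ry":0,"rz":0.18,"hand":0},
    {"x":0.023,"y":0.015,"z":0,"rx":0,"ry":0,"rz":0.18,"hand":0},
    {"x":0.023,"y":0.015,"z":0,"rx":0,"ry":0,"rz":0.18,"hand":0},
    {"x":0.023,"y":0.015,"z":0,"rx":0,"ry":0,"rz":0.1,"hand":0}
  ]
}}

```text
time: 2.15
tool_pos: [0.5808, -0.2732, 0.2049]
ee_rot: [-1.57, -0.001, 1.598]
wrist_force: [-0.1, -0.1, 0.1]
width: 0.0004
```

>>> {"method": "play_rows", "body": {
  "steps": [
    {"x":0.002,"y":0.003,"z":-0.045,"rx":0,"ry":0,"rz":0,"hand":0},
    {"x":0,"y":0,"z":-0.045,"rx":0,"ry":0,"rz":0,"hand":0},
    {"x":0,"y":0,"z":-0.04,"rx":0,"ry":0,"rz":0,"hand":0},
    {"x":0,"y":0,"z":-0.01,"rx":0,"ry":0,"rz":0,"hand":0},
    {"x":0,"y":0,"z":0,"rx":0,"ry":0,"rz":0,"hand":0}
  ]
}}

```text
time: 2.78
tool_pos: [0.5821, -0.2708, 0.0654]
ee_rot: [-1.57, -0.001, 1.594]
wrist_force: [0.4, -0.6, 1.1]
width: 0.0004
```

Run:
```python
from h import *
print(robot.get_obs()['tool_pos'],robot.get_obs()['wrist_force'])
s=snapshot('side')
c=cv2.resize(s['color'][250:340,220:340],None,fx=6,fy=6); cv2.imwrite('pics/press0.png',c[:,:,::-1])
```

```text
[ 0.58211171 -0.27080032  0.06536005] [ 0.37290272 -0.5701146   1.07365843]
```

View pics/press0.png

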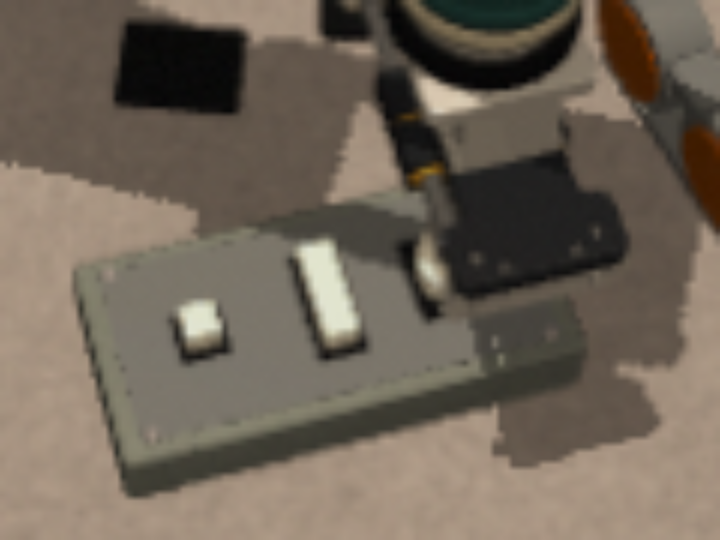

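The side crop shows the gripper over the round key at crop px (430,270), with the bar and small keys free. I'll press in small steps.

>>> {"method": "play_rows", "body": {
  "steps": [
    {"x":0,"y":0,"z":-0.004,"rx":0,"ry":0,"rz":0,"hand":0},
    {"x":0,"y":0,"z":-0.004,"rx":0,"ry":0,"rz":0,"hand":0},
    {"x":0,"y":0,"z":-0.003,"rx":0,"ry":0,"rz":0,"hand":0},
    {"x":0,"y":0,"z":0,"rx":0,"ry":0,"rz":0,"hand":0}
  ]
}}

```text
time: 3.32
tool_pos: [0.583, -0.2713, 0.0555]
ee_rot: [-1.573, 0.001, 1.594]
wrist_force: [1.9, -0.3, 2.2]
width: 0.0003
```

>>> {"method": "play_rows", "body": {
  "steps": [
    {"x":0,"y":0,"z":-0.002,"rx":0,"ry":0,"rz":0,"hand":0},
    {"x":0,"y":0,"z":-0.002,"rx":0,"ry":0,"rz":0,"hand":0},
    {"x":0,"y":0,"z":0,"rx":0,"ry":0,"rz":0,"hand":0},
    {"x":0,"y":0,"z":0,"rx":0,"ry":0,"rz":0,"hand":0}
  ]
}}

```text
time: 3.82
tool_pos: [0.583, -0.2713, 0.0527]
ee_rot: [-1.573, 0.001, 1.594]
wrist_force: [-0.7, 0.4, 8.7]
width: 0.0006
```

The round key is bottomed, at 8.7 N and z 52.7 mm. Now I'll release it fully and move over the bar key.

>>> {"method": "play_rows", "body": {
  "steps": [
    {"x":0,"y":0,"z":0.01,"rx":0,"ry":0,"rz":0,"hand":0},
    {"x":0,"y":0,"z":0.025,"rx":0,"ry":0,"rz":0,"hand":0},
    {"x":-0.028,"y":-0.001,"z":0,"rx":0,"ry":0,"rz":0,"hand":0},
    {"x":-0.029,"y":-0.001,"z":0,"rx":0,"ry":0,"rz":0,"hand":0},
    {"x":0,"y":0,"z":-0.015,"rx":0,"ry":0,"rz":0,"hand":0},
    {"x":0,"y":0,"z":-0.007,"rx":0,"ry":0,"rz":0,"hand":0},
    {"x":0,"y":0,"z":0,"rx":0,"ry":0,"rz":0,"hand":0}
  ]
}}

```text
time: 4.7
tool_pos: [0.5249, -0.2721, 0.0615]
ee_rot: [-1.568, -0.002, 1.594]
wrist_force: [0.4, 0.5, -0.3]
width: 0.0002
```

Run:
```python
from h import *
print(robot.get_obs()['tool_pos'],robot.get_obs()['wrist_force'])
s=snapshot('side')
c=cv2.resize(s['color'][250:340,220:340],None,fx=6,fy=6); cv2.imwrite('pics/press1.png',c[:,:,::-1])
```

```text
[ 0.52494004 -0.27209057  0.06153326] [ 0.37101697  0.49031183 -0.30999321]
```

View pics/press1.png

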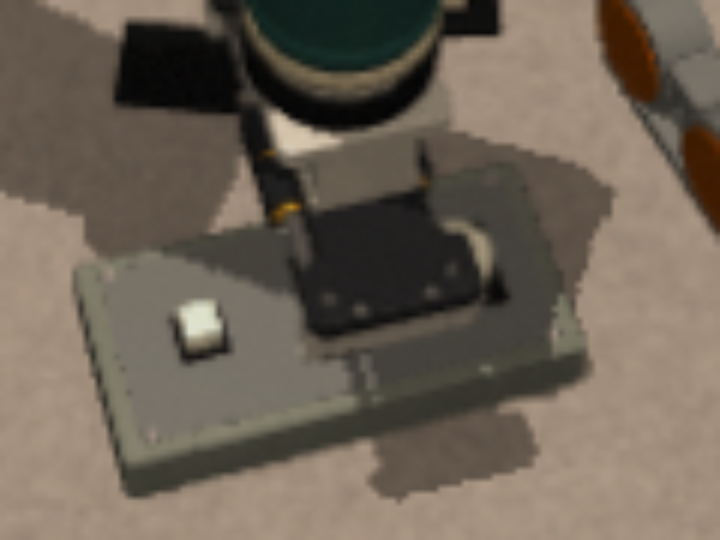

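The gripper is over the bar key and the round key has come up at (480,250). Pressing the bar.

>>> {"method": "play_rows", "body": {
  "steps": [
    {"x":0,"y":-0.001,"z":-0.003,"rx":0,"ry":0,"rz":0,"hand":0},
    {"x":0,"y":0,"z":-0.003,"rx":0,"ry":0,"rz":0,"hand":0},
    {"x":0,"y":0,"z":-0.003,"rx":0,"ry":0,"rz":0,"hand":0},
    {"x":0,"y":0,"z":-0.002,"rx":0,"ry":0,"rz":0,"hand":0},
    {"x":0,"y":0,"z":0,"rx":0,"ry":0,"rz":0,"hand":0},
    {"x":0,"y":0,"z":0,"rx":0,"ry":0,"rz":0,"hand":0}
  ]
}}

```text
time: 5.5
tool_pos: [0.5258, -0.2741, 0.0533]
ee_rot: [-1.572, 0.001, 1.594]
wrist_force: [0.7, 0.0, 4.3]
width: 0.0006
```

>>> {"method": "play_rows", "body": {
  "steps": [
    {"x":0,"y":0,"z":-0.002,"rx":0,"ry":0,"rz":0,"hand":0},
    {"x":0,"y":0,"z":0,"rx":0,"ry":0,"rz":0,"hand":0},
    {"x":0,"y":0,"z":0,"rx":0,"ry":0,"rz":0,"hand":0}
  ]
}}

```text
time: 5.88
tool_pos: [0.5259, -0.2741, 0.0526]
ee_rot: [-1.573, 0.001, 1.594]
wrist_force: [-1.6, 1.4, 9.7]
width: 0.0004
```

>>> {"method": "play_rows", "body": {
  "steps": [
    {"x":0,"y":0,"z":0.015,"rx":0,"ry":0,"rz":0,"hand":0},
    {"x":0,"y":0,"z":0.05,"rx":0,"ry":0,"rz":0,"hand":0},
    {"x":0,"y":0,"z":0.05,"rx":0,"ry":0,"rz":0,"hand":0},
    {"x":0.02,"y":0.045,"z":0.04,"rx":0,"ry":0,"rz":-0.11,"hand":0.094},
    {"x":0.02,"y":0.045,"z":0,"rx":0,"ry":0,"rz":-0.11,"hand":0.094},
    {"x":0.02,"y":0.045,"z":0,"rx":0,"ry":0,"rz":0,"hand":0.094},
    {"x":0.024,"y":0.046,"z":0,"rx":0,"ry":0,"rz":0,"hand":0.094},
    {"x":0,"y":0,"z":0,"rx":0,"ry":0,"rz":0,"hand":0.094}
  ]
}}

```text
time: 6.88
tool_pos: [0.6091, -0.0902, 0.2035]
ee_rot: [-1.568, -0.001, 1.379]
wrist_force: [0.8, -0.7, 0.0]
width: 0.0472
```

Run:
```python
from h import *
import pickle
o=robot.get_obs();print(o['tool_pos'],o['ee_rot'],o['wrist_force'],o['joint_positions'],o['width'])
s=snapshot('wrist'); save(s,'wrist1'); pickle.dump(s,open('w1.pkl','wb'))
t=snapshot('side'); save(t,'side1')
P=cloud(s);Z=P[:,:,2]
m=((Z>0.1)&(Z<.118)).astype(np.uint8)
n,l,st,c=cv2.connectedComponentsWithStats(m)
for i in range(1,n):
    if st[i,4]>200:
        cnt=cv2.findContours((l==i).astype(np.uint8),cv2.RETR_EXTERNAL,cv2.CHAIN_APPROX_NONE)[0][0][:,0,:]
        r=cv2.minAreaRect((onplane(s,cnt,.11)[:,:2]*1000).astype(np.float32)); print(st[i],r,np.nanmedian(Z[l==i]))
```

```text
[ 0.60910463 -0.09015397  0.20347756] [-1.56766567e+00 -7.69115990e-04  1.37912121e+00] [ 0.76560854 -0.73686721  0.02191445] [-2.39349629e-01  2.37356049e-01  1.20312873e+00  6.24598231e-04
  1.70427160e+00 -1.61838990e+00] 0.04719948875669466
[ 235  174   32   42 1290] ((611.2777099609375, -92.40823364257812), (27.322813034057617, 37.077274322509766), 79.03251647949219) 0.10984359732615276
```

View pics/wrist1.png

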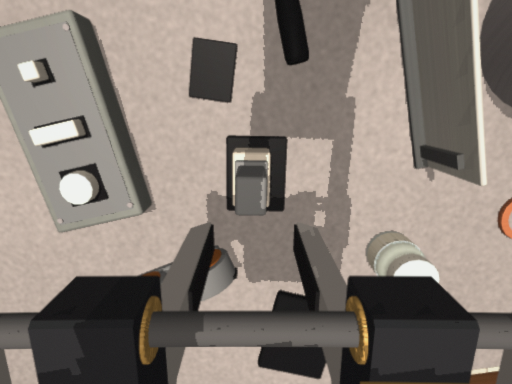

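View pics/side1.png

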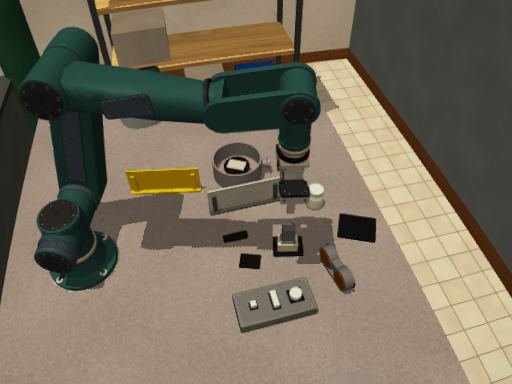

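All keys stand up again. The wrist view gives the grip top at (251,190), rect 27x37 mm at (0.611,-0.092), yaw -11°. Opening fully, then descending.

>>> {"method": "play_rows", "body": {
  "steps": [
    {"x":0.0015,"y":-0.002,"z":0,"rx":0,"ry":0,"rz":0,"hand":0.094},
    {"x":0,"y":0,"z":0,"rx":0,"ry":0,"rz":0,"hand":0.094},
    {"x":0,"y":0,"z":-0.02,"rx":0,"ry":0,"rz":0,"hand":0.094},
    {"x":0,"y":0,"z":-0.03,"rx":0,"ry":0,"rz":0,"hand":0.094},
    {"x":0,"y":0,"z":-0.03,"rx":0,"ry":0,"rz":0,"hand":0.094},
    {"x":0,"y":0,"z":-0.03,"rx":0,"ry":0,"rz":0,"hand":0.094},
    {"x":0,"y":0,"z":-0.027,"rx":0,"ry":0,"rz":0,"hand":0.094},
    {"x":0,"y":0,"z":0,"rx":0,"ry":0,"rz":0,"hand":0.094}
  ]
}}

```text
time: 7.98
tool_pos: [0.6081, -0.0959, 0.0651]
ee_rot: [-1.565, -0.0, 1.373]
wrist_force: [-0.8, 0.1, -1.0]
width: 0.0941
```

Run:
```python
from h import *
o=robot.get_obs();print(o['tool_pos'],o['ee_rot'],o['wrist_force'],o['width'])
s=snapshot('wrist'); save(s,'wrist2')
t=snapshot('side'); c=cv2.resize(t['color'][200:290,240:360],None,fx=6,fy=6); cv2.imwrite('pics/side2.png',c[:,:,::-1])
P=cloud(s);Z=P[:,:,2]
m=((Z>0.1)&(Z<.118)).astype(np.uint8)
n,l,st,c=cv2.connectedComponentsWithStats(m)
for i in range(1,n):
    if st[i,4]>200:
        cnt=cv2.findContours((l==i).astype(np.uint8),cv2.RETR_EXTERNAL,cv2.CHAIN_APPROX_NONE)[0][0][:,0,:]
        r=cv2.minAreaRect((onplane(s,cnt,.11)[:,:2]*1000).astype(np.float32)); print(st[i],r,np.nanmedian(Z[l==i]))
```

```text
[ 0.60814782 -0.09592265  0.06509714] [-1.56475192e+00 -3.25271156e-04  1.37253486e+00] [-0.75670621  0.1397818  -0.96785765] 0.09407855719471166
[ 231  234   61   76 4400] ((609.1896362304688, -92.20447540283203), (27.27461051940918, 38.12667465209961), 78.21867370605469) 0.10981572725754765
[115 247  43  55 955] ((597.7323608398438, -143.08648681640625), (24.626338958740234, 19.696250915527344), 24.281667709350586) 0.10993888404115831
[349 247  42  56 963] ((617.2254028320312, -47.4122200012207), (19.283203125, 25.709434509277344), 47.624755859375) 0.10993139168330565
```

View pics/wrist2.png

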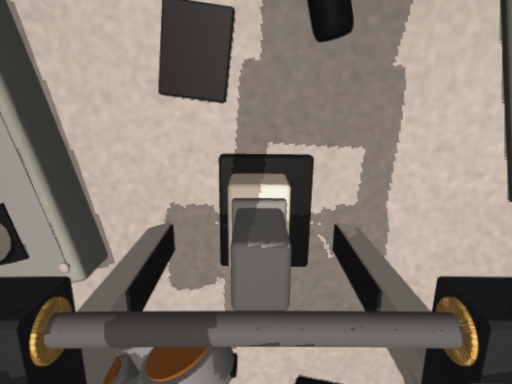

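View pics/side2.png

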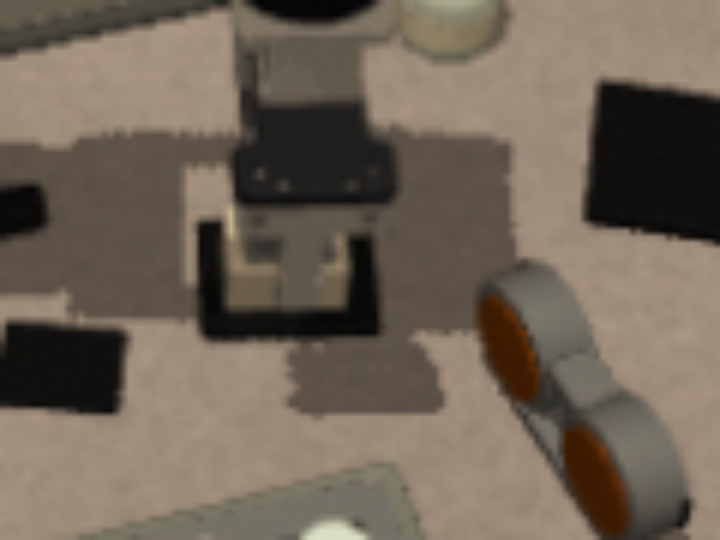

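The fingers straddle the grip (wrist px ~(262,270)), but the TCP sits about 3 mm off in y. Correcting before closing.

>>> {"method": "play_rows", "body": {
  "steps": [
    {"x":0.001,"y":0.003,"z":0.001,"rx":0,"ry":0,"rz":0,"hand":0.094},
    {"x":0,"y":0,"z":0,"rx":0,"ry":0,"rz":0,"hand":0.094}
  ]
}}

```text
time: 8.32
tool_pos: [0.6125, -0.0925, 0.0707]
ee_rot: [-1.574, -0.0, 1.374]
wrist_force: [-0.6, -0.4, 0.4]
width: 0.0941
```

Run:
```python
from h import *
o=robot.get_obs();print(o['tool_pos'],o['ee_rot'],o['wrist_force'],o['width'],o['qvel'].round(4),o['joint_positions'])
```

```text
[ 0.61248343 -0.09251094  0.07074137] [-1.57390200e+00 -8.83561076e-05  1.37423357e+00] [-0.56027382 -0.37264648  0.37994386] 0.09408949476820806 [-0.0004  0.0047  0.0118 -0.0029 -0.0031 -0.0031] [-2.41540639e-01  2.97940851e-01  1.39416884e+00  2.29680661e-04
  1.44638441e+00 -1.61580222e+00]
```

>>> {"method": "play_rows", "body": {
  "steps": [
    {"x":-0.001,"y":0,"z":-0.003,"rx":0,"ry":0,"rz":0,"hand":0.094},
    {"x":0,"y":0,"z":0,"rx":0,"ry":0,"rz":0,"hand":0.094},
    {"x":0,"y":0,"z":0,"rx":0,"ry":0,"rz":0,"hand":0.094}
  ]
}}

```text
time: 8.7
tool_pos: [0.6103, -0.0925, 0.0658]
ee_rot: [-1.571, -0.0, 1.374]
wrist_force: [0.1, 0.3, 0.1]
width: 0.0943
```

>>> {"method": "play_rows", "body": {
  "steps": [
    {"x":0,"y":0,"z":0,"rx":0,"ry":0,"rz":0,"hand":0.02},
    {"x":0,"y":0,"z":0,"rx":0,"ry":0,"rz":0,"hand":0.02},
    {"x":0,"y":0,"z":0,"rx":0,"ry":0,"rz":0,"hand":0.02},
    {"x":0,"y":0,"z":0,"rx":0,"ry":0,"rz":0,"hand":0.02},
    {"x":0,"y":0,"z":0,"rx":0,"ry":0,"rz":0,"hand":0.02},
    {"x":0,"y":0,"z":0,"rx":0,"ry":0,"rz":0,"hand":0.02},
    {"x":0,"y":0,"z":0,"rx":0,"ry":0,"rz":0,"hand":0.02},
    {"x":0,"y":0,"z":0,"rx":0,"ry":0,"rz":0,"hand":0.02}
  ]
}}

```text
time: 9.7
tool_pos: [0.6104, -0.0926, 0.0659]
ee_rot: [-1.571, -0.0, 1.374]
wrist_force: [0.5, -0.4, 0.1]
width: 0.028
```

Gripped at 28 mm. Now a gentle lift of 0.15 m.

>>> {"method": "play_rows", "body": {
  "steps": [
    {"x":0,"y":0,"z":0.01,"rx":0,"ry":0,"rz":0,"hand":0.02},
    {"x":0,"y":0,"z":0.02,"rx":0,"ry":0,"rz":0,"hand":0.02},
    {"x":0,"y":0,"z":0.025,"rx":0,"ry":0,"rz":0,"hand":0.02},
    {"x":0,"y":0,"z":0.025,"rx":0,"ry":0,"rz":0,"hand":0.02},
    {"x":0,"y":0,"z":0.025,"rx":0,"ry":0,"rz":0,"hand":0.02},
    {"x":0,"y":0,"z":0.025,"rx":0,"ry":0,"rz":0,"hand":0.02},
    {"x":0,"y":0,"z":0.02,"rx":0,"ry":0,"rz":0,"hand":0.02},
    {"x":0,"y":0,"z":0,"rx":0,"ry":0,"rz":0,"hand":0.02}
  ]
}}

```text
time: 10.7
tool_pos: [0.6113, -0.0927, 0.2183]
ee_rot: [-1.575, 0.0, 1.374]
wrist_force: [1.4, 0.2, -3.0]
width: 0.028
```

Run:
```python
from h import *
o=robot.get_obs();print(o['tool_pos'],o['ee_rot'],o['wrist_force'],o['width'])
s=snapshot('wrist'); save(s,'wrist3')
t=snapshot('side'); save(t,'side3')
P=cloud(t); Z=P[:,:,2]
```

```text
[ 0.61128301 -0.09267609  0.21826972] [-1.57498995e+00  7.35445258e-05  1.37406768e+00] [ 1.38177255  0.16652112 -2.99525011] 0.02803386039467958
```

View pics/wrist3.png

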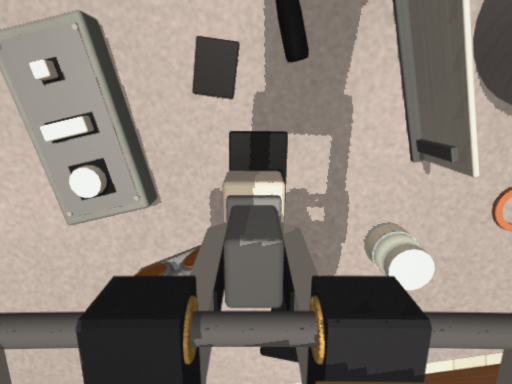

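View pics/side3.png

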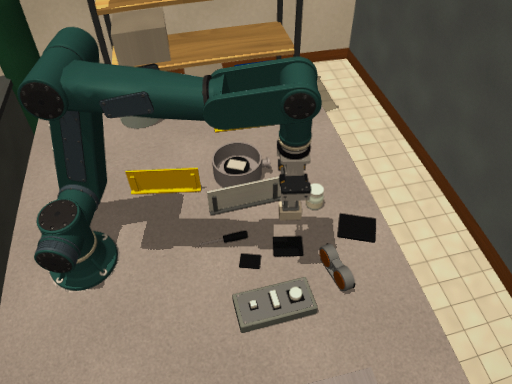

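>>> {"method": "play_rows", "body": {
  "steps": [
    {"x":-0.008,"y":0.015,"z":0,"rx":0,"ry":0,"rz":-0.04,"hand":0.02},
    {"x":-0.01,"y":0.025,"z":0,"rx":0,"ry":0,"rz":-0.04,"hand":0.02},
    {"x":-0.01,"y":0.03,"z":0,"rx":0,"ry":0,"rz":-0.04,"hand":0.02},
    {"x":-0.01,"y":0.03,"z":0,"rx":0,"ry":0,"rz":-0.04,"hand":0.02},
    {"x":-0.01,"y":0.03,"z":0,"rx":0,"ry":0,"rz":-0.04,"hand":0.02},
    {"x":-0.01,"y":0.03,"z":0,"rx":0,"ry":0,"rz":-0.04,"hand":0.02},
    {"x":-0.01,"y":0.025,"z":0,"rx":0,"ry":0,"rz":-0.04,"hand":0.02},
    {"x":-0.01,"y":0.015,"z":0,"rx":0,"ry":0,"rz":-0.008,"hand":0.02}
  ]
}}

```text
time: 11.8
tool_pos: [0.5312, 0.1085, 0.2142]
ee_rot: [-1.568, 0.002, 1.087]
wrist_force: [-0.5, -1.0, -2.7]
width: 0.0278
```

>>> {"method": "play_rows", "body": {
  "steps": [
    {"x":0,"y":0,"z":0,"rx":0,"ry":0,"rz":0,"hand":0.02},
    {"x":0,"y":0,"z":0,"rx":0,"ry":0,"rz":0,"hand":0.02}
  ]
}}

```text
time: 12.05
tool_pos: [0.5326, 0.1067, 0.2156]
ee_rot: [-1.571, 0.001, 1.086]
wrist_force: [-0.3, -0.4, -2.4]
width: 0.028
```

Run:
```python
from h import *
import pickle
o=robot.get_obs();print(o['tool_pos'],o['ee_rot'],o['wrist_force'],o['width'])
s=snapshot('wrist'); save(s,'wrist4'); pickle.dump(s,open('w4.pkl','wb'))
t=snapshot('top'); save(t,'top4')
```

```text
[0.53256111 0.10671286 0.2155689 ] [-1.57094795e+00  7.31239728e-04  1.08562751e+00] [-0.27233894 -0.4225542  -2.43197123] 0.02799290543609841
```

View pics/wrist4.png

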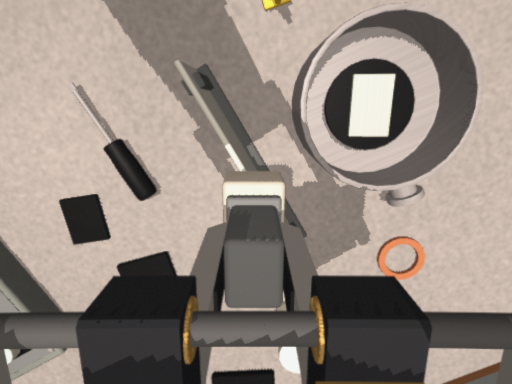

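View pics/top4.png

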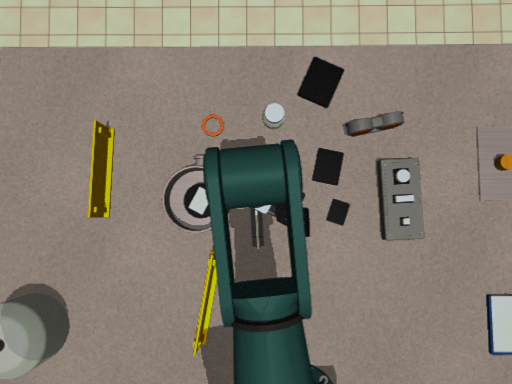

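The wrist view shows the glass clearly at (372,105), with the head over the screen. I'll measure the glass and the head in this same view.

```bash
python3 - <<'E'
from h import *
import pickle
s=pickle.load(open('w4.pkl','rb')); C=s['color'].astype(int); P=cloud(s); Z=P[:,:,2]
def rep(m,z,name,amin=300):
    n,l,st,c=cv2.connectedComponentsWithStats(m.astype(np.uint8))
    for i in range(1,n):
        if st[i,4]>amin:
            cnt=cv2.findContours((l==i).astype(np.uint8),cv2.RETR_EXTERNAL,cv2.CHAIN_APPROX_NONE)[0][0][:,0,:]
            r=cv2.minAreaRect((onplane(s,cnt,z)[:,:2]*1000).astype(np.float32)); print(name,st[i],np.round(r[0],1),np.round(r[1],1),round(r[2],1),np.nanmedian(Z[l==i]).round(4))
roi=np.zeros(Z.shape,bool); roi[60:150,335:410]=1
rep(roi&(C.min(2)>170),.054,'glass')
roi[:]=0; roi[170:310,210:300]=1
rep(roi&(Z>.25)&(Z<.27),.2596,'griptop')
rep(roi&(C.min(2)>110)&(Z>.185)&(Z<.205),.1976,'foot')
# rim
roi[:]=0; roi[0:200,285:490]=1
m=roi&(Z>.07)&(Z<.079); pts=P[m][:,:2]
A=np.c_[2*pts,np.ones(len(pts))]; x=np.linalg.lstsq(A,(pts**2).sum(1),rcond=None)[0]; print('rim',x[:2],np.sqrt(x[2]+x[0]**2+x[1]**2),m.sum())
for y in (176,200): print([ (u,Z[y,u].round(3)) for u in range(225,285,10)])
E
python3 - <<'E'
import cv2
im=cv2.imread('pics/wrist4.png'); cv2.imwrite('pics/w4c.png',cv2.resize(im[160:320,190:320],None,fx=4,fy=3.7))
E
```

```text
glass [ 349   74   46   62 2494] [524.9 245.4] [40.1 59. ] 62.1 0.054
glass [377 123  33  27 345] [564.8 255.2] [33.  26.4] 62.1 0.0122
griptop [ 210  231   90   77 5186] [532.5 108.6] [40.8 38.7] 62.2 0.2595
foot [ 222  179   64   44 1173] [519.5 114.9] [39.7 28.1] 63.3 0.1974
rim [0.52812182 0.25450084] 0.08121830859402136 4330
[(225, np.float64(0.001)), (235, np.float64(0.183)), (245, np.float64(0.182)), (255, np.float64(0.183)), (265, np.float64(0.181)), (275, np.float64(0.182))]
[(225, np.float64(0.198)), (235, np.float64(nan)), (245, np.float64(0.206)), (255, np.float64(0.205)), (265, np.float64(0.205)), (275, np.float64(0.206))]
```

View pics/w4c.png

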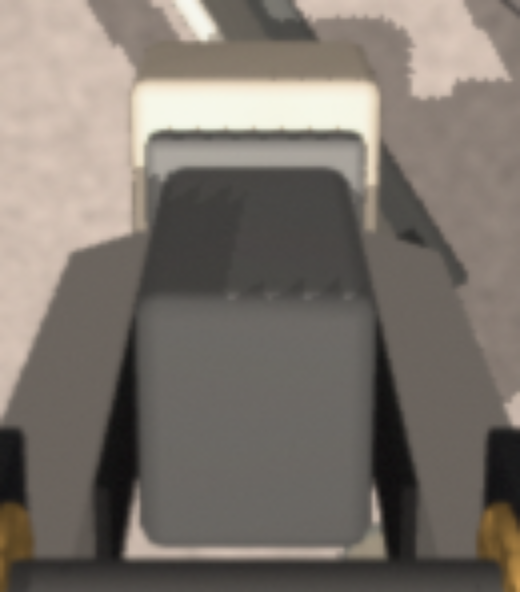

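Run:
```python
from h import *
import pickle
s=pickle.load(open('w4.pkl','rb'))
tcp=np.array([.53256,.10671]); yaw=1.0856-np.pi/2
ex=np.array([np.cos(yaw),np.sin(yaw)]); ey=np.array([-ex[1],ex[0]])
def loc(p): d=(p[:,:2]-tcp)*1000; return np.c_[d@ex,d@ey].round(1)
print('ex',ex)
c=[(190+u/4,160+v/3.7) for u,v in [(137,295),(373,295),(373,547),(137,547)]]
p=onplane(s,c,.2596); print(loc(p), loc(p).mean(0))
c=[(190+u/4,160+v/3.7) for u,v in [(133,82),(380,82)]]
print('foot front top',loc(onplane(s,c,.1976)))
c=[(190+u/4,160+v/3.7) for u,v in [(140,45),(372,45)]]
print('foot front bottom',loc(onplane(s,c,.1596)))
```

```text
ex [ 0.8845834  -0.46638204]
[[-16.1 -11.9]
 [-16.1  14.5]
 [ 18.8  15.3]
 [ 18.8 -12.7]] [1.35 1.3 ]
foot front top [[-27.4 -17.6]
 [-27.4  20.8]]
foot front bottom [[-25.6 -19.8]
 [-25.6  22.9]]
```

>>> {"method": "play_rows", "body": {
  "steps": [
    {"x":-0.001,"y":0.015,"z":0,"rx":0,"ry":0,"rz":0,"hand":0.02},
    {"x":-0.001,"y":0.025,"z":0,"rx":0,"ry":0,"rz":0,"hand":0.02},
    {"x":-0.002,"y":0.03,"z":0,"rx":0,"ry":0,"rz":0,"hand":0.02},
    {"x":-0.002,"y":0.03,"z":0,"rx":0,"ry":0,"rz":0,"hand":0.02},
    {"x":-0.002,"y":0.025,"z":0,"rx":0,"ry":0,"rz":0,"hand":0.02},
    {"x":-0.001,"y":0.014,"z":0,"rx":0,"ry":0,"rz":0,"hand":0.02},
    {"x":0,"y":0,"z":0,"rx":0,"ry":0,"rz":0,"hand":0.02},
    {"x":0,"y":0,"z":0,"rx":0,"ry":0,"rz":0,"hand":0.02}
  ]
}}

```text
time: 13.15
tool_pos: [0.5236, 0.2459, 0.2159]
ee_rot: [-1.571, 0.001, 1.085]
wrist_force: [0.5, 0.3, -3.5]
width: 0.0277
```

Run:
```python
from h import *
import pickle
o=robot.get_obs();print(o['tool_pos'],o['ee_rot'],o['wrist_force'],o['width'])
s=snapshot('wrist'); save(s,'wrist5'); pickle.dump(s,open('w5.pkl','wb'))
t=snapshot('side'); c=cv2.resize(t['color'][90:220,180:320],None,fx=5,fy=4.5); cv2.imwrite('pics/side5.png',c[:,:,::-1])
P=cloud(s); Z=P[:,:,2]; m=np.zeros(Z.shape,bool); m[248:300,232:276]=1; m&=abs(Z-.26)<.01
p=P[m]; x=np.linalg.lstsq(np.c_[p[:,:2]-p[:,:2].mean(0),np.ones(len(p))],p[:,2],rcond=None)[0]; print('griptop plane slopes,z',x)
```

```text
[0.52355702 0.24585852 0.21586249] [-1.57107156e+00  5.01126674e-04  1.08530469e+00] [ 0.54888395  0.29532374 -3.53411353] 0.02773475782950141
griptop plane slopes,z [-0.0027646  -0.00108999  0.26005051]
```

View pics/side5.png

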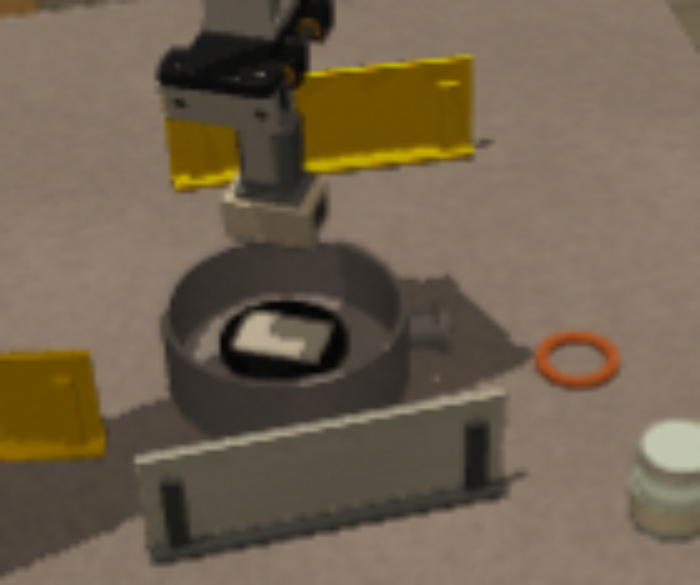

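View pics/wrist5.png

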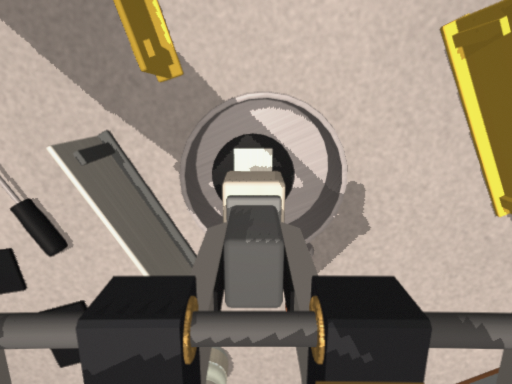

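The head is upright (grip-top slope below 0.3°), and foot and glass line up along the wrist view axis (253,160). Lowering.

>>> {"method": "play_rows", "body": {
  "steps": [
    {"x":0,"y":0,"z":-0.01,"rx":0,"ry":0,"rz":0,"hand":0.02},
    {"x":0,"y":0,"z":-0.016,"rx":0,"ry":0,"rz":0,"hand":0.02},
    {"x":0,"y":0,"z":-0.016,"rx":0,"ry":0,"rz":0,"hand":0.02},
    {"x":0,"y":0,"z":-0.014,"rx":0,"ry":0,"rz":0,"hand":0.02},
    {"x":0,"y":0,"z":-0.012,"rx":0,"ry":0,"rz":0,"hand":0.02},
    {"x":0,"y":0,"z":-0.008,"rx":0,"ry":0,"rz":0,"hand":0.02},
    {"x":0,"y":0,"z":0,"rx":0,"ry":0,"rz":0,"hand":0.02},
    {"x":0,"y":0,"z":0,"rx":0,"ry":0,"rz":0,"hand":0.02}
  ]
}}

```text
time: 14.25
tool_pos: [0.5238, 0.2467, 0.1406]
ee_rot: [-1.572, -0.001, 1.086]
wrist_force: [-0.1, 0.1, -3.4]
width: 0.0275
```

>>> {"method": "play_rows", "body": {
  "steps": [
    {"x":0,"y":0,"z":-0.008,"rx":0,"ry":0,"rz":0,"hand":0.02},
    {"x":0,"y":0,"z":-0.006,"rx":0,"ry":0,"rz":0,"hand":0.02},
    {"x":0,"y":0,"z":-0.003,"rx":0,"ry":0,"rz":0,"hand":0.02},
    {"x":0,"y":0,"z":0,"rx":0,"ry":0,"rz":0,"hand":0.02},
    {"x":0,"y":0,"z":0,"rx":0,"ry":0,"rz":0,"hand":0.02},
    {"x":0,"y":0,"z":0,"rx":0,"ry":0,"rz":0,"hand":0.02}
  ]
}}

```text
time: 15.0
tool_pos: [0.5236, 0.2466, 0.1232]
ee_rot: [-1.571, -0.0, 1.086]
wrist_force: [0.4, 0.9, -3.5]
width: 0.0277
```

Run:
```python
from h import *
import pickle
o=robot.get_obs();print(o['tool_pos'],o['ee_rot'],o['wrist_force'],o['width'],o['qvel'].round(4))
s=snapshot('wrist'); save(s,'wrist6'); pickle.dump(s,open('w6.pkl','wb'))
c=cv2.resize(s['color'][90:320,170:345],None,fx=3.3,fy=2.6); cv2.imwrite('pics/w6c.png',c[:,:,::-1])
t=snapshot('side'); pickle.dump(t,open('s6.pkl','wb'));c=cv2.resize(t['color'][115:205,190:290],None,fx=7,fy=6.5); cv2.imwrite('pics/side6.png',c[:,:,::-1])
P=cloud(s); Z=P[:,:,2]; m=np.zeros(Z.shape,bool); m[248:300,232:276]=1; m&=abs(Z-o['tool_pos'][2]-.044)<.01
p=P[m]; x=np.linalg.lstsq(np.c_[p[:,:2]-p[:,:2].mean(0),np.ones(len(p))],p[:,2],rcond=None)[0]; print('griptop plane slopes,z',x)
```

```text
[0.52357987 0.24657361 0.12320567] [-1.57115444e+00 -4.72835962e-04  1.08602209e+00] [ 0.3635592   0.87554016 -3.53133539] 0.027662858833631947 [ 0.0008  0.0002  0.001   0.0021 -0.0015 -0.0012]
griptop plane slopes,z [-0.00393306  0.00374529  0.16739647]
```

View pics/side6.png

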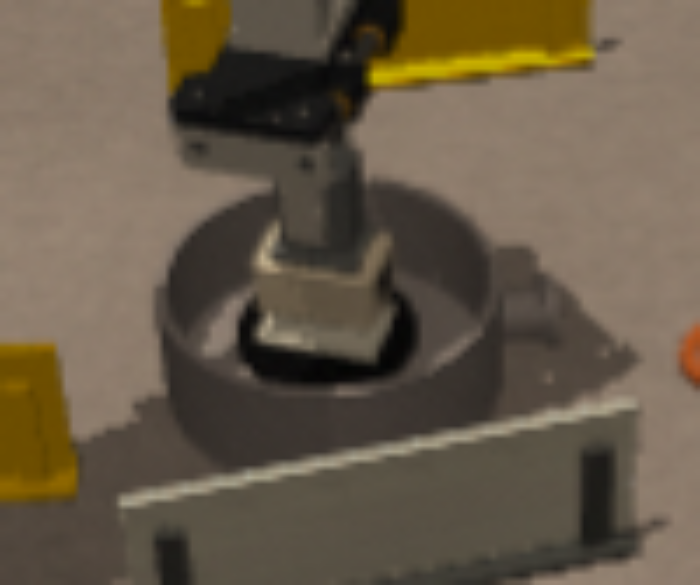

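View pics/w6c.png

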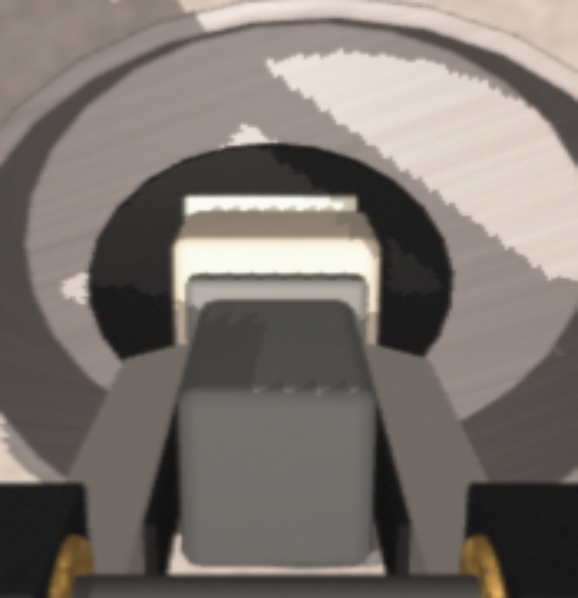

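```bash
python3 - <<'E'
from h import *
import pickle
s=pickle.load(open('w6.pkl','rb')); t=pickle.load(open('s6.pkl','rb'))
yaw=1.0853-np.pi/2; ex=np.array([np.cos(yaw),np.sin(yaw)]); ey=np.array([-ex[1],ex[0]]); tcp=np.array([.5236,.2466])
loc=lambda p: np.c_[((p[:,:2]-tcp)@ex)*1e3,((p[:,:2]-tcp)@ey)*1e3].round(1)
f=lambda L:[(170+u/3.3,90+v/2.6) for u,v in L]
print('glass -x edge',loc(onplane(s,f([(185,197),(357,196)]),.054)))
print('foot top -x edge',loc(onplane(s,f([(174,240),(380,240)]),.1054)))
print('griptop',loc(onplane(s,f([(180,390),(375,390),(372,563),(183,563)]),.1674)))
g=lambda L:[(190+u/7,115+v/6.5) for u,v in L]
print('side glass corners L, bottom R, R',loc(onplane(t,g([(257,333),(377,362),(397,308)]),.054)))
print('side foot bottom corners',loc(onplane(t,g([(258,303),(378,328)]),.0674)))
print('side foot top corners',loc(onplane(t,g([(255,263),(378,282),(392,235),(275,228)]),.1054)))
E
python3 - <<'E'
import cv2
E
```

```text
glass -x edge [[-27.7 -20. ]
 [-28.1  20.3]]
foot top -x edge [[-27.3 -18. ]
 [-27.3  20.8]]
griptop [[-16.  -11.9]
 [-16.1  14.6]
 [ 18.   15. ]
 [ 18.  -12.2]]
side glass corners L, bottom R, R [[-28.3 -20.2]
 [ 34.4 -26.3]
 [ 32.6  14.8]]
side foot bottom corners [[-29.7 -11.6]
 [ 32.1 -15. ]]
side foot top corners [[-25.7 -20.9]
 [ 34.8 -20. ]
 [ 31.5  15.5]
 [-24.6   6.7]]
```

Gap is now about 13 mm, centring within 1 mm along x and about 1 mm off in y. Final trim next.

>>> {"method": "play_rows", "body": {
  "steps": [
    {"x":-0.0005,"y":-0.001,"z":-0.002,"rx":0,"ry":0,"rz":0,"hand":0.02},
    {"x":0,"y":0,"z":-0.0012,"rx":0,"ry":0,"rz":0,"hand":0.02},
    {"x":0,"y":0,"z":0,"rx":0,"ry":0,"rz":0,"hand":0.02},
    {"x":0,"y":0,"z":0,"rx":0,"ry":0,"rz":0,"hand":0.02},
    {"x":0,"y":0,"z":0,"rx":0,"ry":0,"rz":0,"hand":0.02},
    {"x":0,"y":0,"z":0,"rx":0,"ry":0,"rz":0,"hand":0.02}
  ]
}}

```text
time: 15.85
tool_pos: [0.5229, 0.2455, 0.1198]
ee_rot: [-1.571, -0.0, 1.086]
wrist_force: [-0.4, 0.8, -3.0]
width: 0.0275
```

Run:
```python
from h import *
import pickle
o=robot.get_obs();print(o['tool_pos'],o['ee_rot'],o['wrist_force'],o['width'],o['qvel'].round(4))
s=snapshot('wrist')
t=snapshot('side'); save(t,'side7')
P=cloud(s); Z=P[:,:,2]; m=np.zeros(Z.shape,bool); m[248:300,232:276]=1; m&=abs(Z-o['tool_pos'][2]-.044)<.01
p=P[m]; x=np.linalg.lstsq(np.c_[p[:,:2]-p[:,:2].mean(0),np.ones(len(p))],p[:,2],rcond=None)[0]; print('griptop plane slopes,z',x)
```

```text
[0.52294416 0.24552286 0.11977625] [-1.57089144e+00 -1.32497823e-04  1.08602002e+00] [-0.37390246  0.83876675 -3.02485763] 0.027451957441315376 [-0.0011 -0.0003 -0.0015  0.0006  0.002  -0.0003]
griptop plane slopes,z [-0.00577554 -0.00170978  0.16393201]
```

View pics/side7.png

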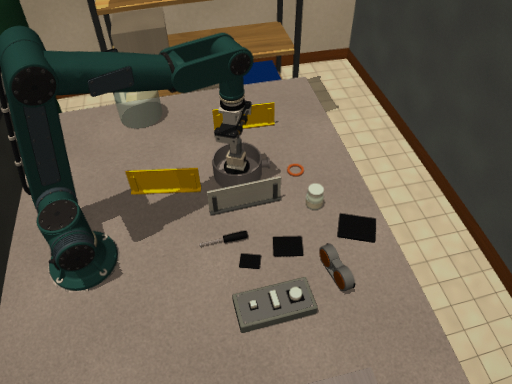

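The head's underside is at about 64 mm, a gap of about 10 mm. It is upright and still, the other objects look unmoved, and all keys are up. Handing in.

Run:
```python
from h import *
print(workorder.close_job())
```

```text
the job is handed in; nothing more can be done
None
```

The job is done and handed in at about 16 s: both keys were pressed in order, and the head is held still, centred about 1 cm above the glass plate.

- **Keys:** I pressed the round key to its stop (8.7 N, tip at 52.7 mm) and let it up. I then did the same with the bar key (9.7 N, 52.6 mm). The small square key was not touched. All three keys look up in the later pictures.
- **Grasp and lift:** I took the head across its 28 mm side and carried it over the screen with its underside at about 160 mm, well above the 100 mm top edge.
- **Final hold:** The last checks put the underside at about 64 mm, so the gap to the glass is about 10 mm. The tilt is under 0.4° and the long sides line up within about 1°. The wrist force of about 3 N is just the head's weight, so nothing is touching. The joints were at rest.
- **Disagreements:**
  - The three camera views of the glass centre differed by up to 3 mm. I used roughly the mean of the top and wrist views.
  - In the wrist view the head looked about 1 mm off sideways. I corrected that in the last trim and did not measure it again afterwards.
  - The foot corners I read off the side view were too coarse to confirm the centring.
- **Rest of the bench:** In the last side view the jar, screwdriver, gasket and goggles looked unmoved.

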